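Check the cleaner dispenser and open the refill bottle

ROBOT

A 7-joint arm with a two-finger parallel gripper is mounted at the origin on the work surface. World frame = base frame: x ahead of the robot, y to its left, z up, the work surface at z = 0. Lengths are in m, angles in rad, forces in N, time in s.
With the tool pointing down it reaches from about 0.425 to 0.875 m from the base axis. Payload 8.4 kg.
Tool frame: the origin (TCP) lies midway between the tips of the shut fingers; the grasp point (between the pads) lies 19 mm behind it; x points along the fingers, y is the direction in which the jaws open and shut, and the axes are right-handed (so a half turn about x gives the same grasp; the last joint's range is limited). The gripper opens to 87 mm and grips with 3 to 60 N. Pads are 19 mm wide; open, the fingers measure 117 mm over their backs; the gripper's body (75 mm by 190 mm) begins 51 mm behind the grasp point.
Start: joints at [-1.242, 0.333, 0.04, 1.465, -0.013, 1.343, -0.059], TCP at [0.27, 0.591, 0.223] pointing down, gripper open.
Joint ranges: [-2.58, 2.58], [-0.38, 2.09], [-1.3, 1.39], [0.25, 2.4], [-1.5, 4.64], [0.08, 2.09], [-2.65, 2.65]. Speed limits (rad/s): [2.22, 2.22, 2.79, 2.79, 3.14, 3.14, 3.14].

INTERFACE

Orientations are given as a unit quaternion [w, x, y, z].
In Python, from cell import r gives the robot as it stands. The module is installed in compiled form; this text tells all that it offers.
- The arm moves only by the shell command python3 -m inch 'ROWS' [FORCE]. ROWS is JSON, a list of rows, each an object with "dp": the shift along the tool's x, y, z in mm, a list of three; "turn": the turn, a rotation vector about the tool's x, y, z in degrees, a list of three; "claw": the opening in per cent of the stroke, from 0 (shut) to 100 (fully open). A call has 1 to 20 rows; each row shifts and turns the pose as measured when the row begins, along the tool's axes as they then stand; what a row does not reach is not made up. A row lasts 1/10 s, in which the tool goes at most 50 mm and 8.59 degrees, less where a joint would pass 70% of its speed; a pose out of reach is approached as far as the arm can. A call with a gripper value outside its range is refused whole. The fingers move at their own pace and stop on an object; FORCE is the grip in N (left out, the last holds). Time passes only in rows, so rows that do not move let the fingers close. It gives the time, the measured TCP pose, the force and the opening at its end, in the units of the state.
- r.sense(): the state, without advancing time (a new reading comes with each control period).
- r.camera(name): name is "side" or "top" or "wrist"; returns (picture, depth): 384x512x3 uint8, red, green, blue; 384x512 float32, m along the optical axis (not along the pixel's ray), 0 where there is no reading.
- r.camera_model(name): a dict with "K" (3x3 intrinsics, pixels), "origin" and "rotation" of the camera in the world. Camera axes: x right, y down, z forward; pixel columns grow to the right and rows downward; lengths in m; the calibration is good to about 2 mm. A picture is of the moment at which its call begins: read the wrist's pose just before it. camera_model takes no time and is no camera call; for the wrist camera it gives the pose at the moment of the call.
- r.close_job(): hands the job in, once; it reports no verdict.
The state is a dict: "time_s": time; "q": joint angles; "qd": joint speeds; "effort": joint torques, N m; "tool_pos": TCP position; "ee_rot": TCP orientation; "wrist_force": force on the tool from outside, world axes, zero at the start; "ft_torque": the same for the moment, N m; "finger_gap": opening from 0.0 (shut) to 1.0 (fully open).
Only numpy, scipy, OpenCV 4.12 (cv2) and the standard library are available. Lean on these libraries where they do the work, as an engineer would, in place of code of your own. Each camera call takes 0.05 s, during which the arm holds its last target.

TASK

The cleaner dispenser on this drive-repair desk is about to be refilled. First press the dispenser's pump plate all the way down to its stop and let it spring back up; then open the cleaner bottle: push its safety cap down, twist it anticlockwise (seen from above) while it is down, and lift it off. Finish while still holding the cap in the gripper, level and still, a few centimetres straight above the open bottle, and leave the hard drive, screwdriver and small jar where they are.

Things in the scene. Friction and masses are not known exactly. Their poses are not given: they have to be found in the camera images.
- pump_top (a point): Centre of the top of the dispenser's pump plate: a round steel plate 54 mm across and 5 mm thick on a thin stem, top 120 mm above the desk at rest. The dispenser below is a white round pot 72 mm across that is stuck to the desk and does not move. The two containers may stand either way round, left or right.
- pump (a joint): How far the pump plate is pressed: 0 up (at rest), 0.012 m down at its stop. A spring returns it; it takes 2 N to start and about 6 N to reach the stop.
- cap_center (a point): Centre (half-way up) of the bottle's safety cap: round, ribbed, grey, 40 mm across, 30 mm high, 30 g; z is its axis, x turns with it. Fitted, its top is 152 mm and its underside 122 mm above the desk; below it the neck is bare down to 97 mm, where the shoulder begins. How it works: see the bottle's entries.
- bottle: White bottle 68 mm across in a heavy holder 92 mm across, fixed to the desk; origin under its centre. Two lugs on its neck hold the cap, which turns only while pushed down at least 3.5 mm; it bottoms at 5 mm. A spring pushes back, 5 N rising to 10 N. Kept down, the cap turns anticlockwise from above, to a firm stop at about 70 degrees (not clockwise); from 55 degrees on it lifts straight off.
- bottle_mouth (a point): Centre of the rim of the bottle's neck (24 mm across, 143 mm above the desk, z up), 6 mm above the fitted cap's centre, hidden inside the cap. Its x axis is parallel to the fitted cap's x axis; the cap is fully turned when its x axis is about 70 degrees from it.
- drive: Bare hard drive lying flat on the desk between the two containers, 147 x 102 x 26 mm, origin under its centre. Leave alone.
- screwdriver: Screwdriver lying on the desk on the far side, 170 mm long, origin under its middle, x along it. Leave alone.
- jar: Small closed jar on the far side of the desk, 44 mm across, 45 mm high, origin under its centre. Leave alone.

How it is judged:
By the outcome, as a careful person would: the job done as asked, in the order asked, and still so for the second after the job is handed in, while the arm keeps its last pose, push and grip.
It also fails if it takes over 54 s, if anything falls off the work surface, if the arm or the gripper's body presses on something with over 40 N, if the wrist force passes 120 N, or if a joint passes its speed limit or range.

## Working session

There is one attempt and no reset: what is moved stays moved. The work goes in short steps, Python scripts to look and compute and a shell command to move; the robot and the scene stay as the last step left them, time stands still between calls to the robot, and variables do not carry over. Pictures are saved under pics/ and viewed, and the job is handed in when it is done.

```bash
mkdir -p pics
cat > h.py <<'E'
from cell import r
import numpy as np, cv2
def shot(n,tag):
    m=r.camera_model(n); p,d=r.camera(n)
    cv2.imwrite(f'pics/{tag}.png',p[:,:,::-1]); np.savez(f'pics/{tag}.npz',p=p,d=d,K=m['K'],o=m['origin'],R=m['rotation'])
    return p,d,m
def ld(tag):
    z=np.load(f'pics/{tag}.npz'); return z['p'],z['d'],z['K'],z['o'],z['R']
def plane(tag,u,v,z):
    p,d,K,o,R=ld(tag); ray=R@np.linalg.solve(K,[u,v,1.]); return o+ray*(z-o[2])/ray[2]
def cloud(tag):
    p,d,K,o,R=ld(tag); v,u=np.indices(d.shape); 
    X=np.stack([u*d,v*d,d],-1)@np.linalg.inv(K).T@np.array(R).T+o
    X[d==0]=np.nan; return X,p
E
python3 - <<'E'
from h import *
s=r.sense(); print(s)
shot('top','top0'); shot('side','side0')
for n in ('top','side','wrist'): print(n,r.camera_model(n))
E
```

```text
{'time_s': 0.0, 'q': array([-1.24220147,  0.33389744,  0.03991671,  1.46626323, -0.01341803,
        1.34333996, -0.05850448]), 'qd': array([ 4.54820569e-05,  9.99956641e-04,  2.42927608e-03,  1.54138286e-03,
        6.60795031e-04, -5.22660044e-04,  1.47717808e-03]), 'effort': array([-4.42362798e-04, -6.56357503e+01,  1.33523751e+00, -4.03810430e+01,
       -5.97088435e-02,  4.45234228e-02,  1.72572827e-04]), 'tool_pos': array([0.26950896, 0.59096558, 0.22167253]), 'ee_rot': array([ 0.69090145,  0.14954653,  0.69107323, -0.15069441]), 'wrist_force': array([-0.24967128,  0.64390027, -0.29692549]), 'ft_torque': array([ 0.02910576,  0.02198296, -0.03188896]), 'finger_gap': 0.9966038365713783}
top {'K': array([[362.22490618,   0.        , 251.83045135],
       [  0.        , 362.22490618, 194.82423646],
       [  0.        ,   0.        ,   1.        ]]), 'origin': array([0.53244863, 0.0136694 , 0.82362445]), 'rotation': array([-0.03509299,  0.70976854, -0.70072773,  0.06306943])}
side {'K': array([[474.82395632,   0.        , 258.34575426],
       [  0.        , 474.82395632, 190.26634652],
       [  0.        ,   0.        ,   1.        ]]), 'origin': array([ 0.55343973, -0.79847622,  0.82047293]), 'rotation': array([-0.41146916,  0.90984585, -0.04488271,  0.0293121 ])}
wrist {'K': array([[311.42099297,   0.        , 253.86246588],
       [  0.        , 311.42099297, 185.23011947],
       [  0.        ,   0.        ,   1.        ]]), 'origin': array([0.20094783, 0.62292371, 0.3836652 ]), 'rotation': array([0.11665475, 0.83290752, 0.53581838, 0.07453459])}
```

Run:
```python
s=open('h.py').read()
s=s.replace("return z['p'],z['d'],z['K'],z['o'],z['R']","q=z['R']; return z['p'],z['d'],z['K'],z['o'],Rot.from_quat([q[1],q[2],q[3],q[0]]).as_matrix()")
s=s.replace("import numpy as np, cv2","import numpy as np, cv2\nfrom scipy.spatial.transform import Rotation as Rot")
open('h.py','w').write(s)
```

```text
(no output)
```

View pics/top0.png

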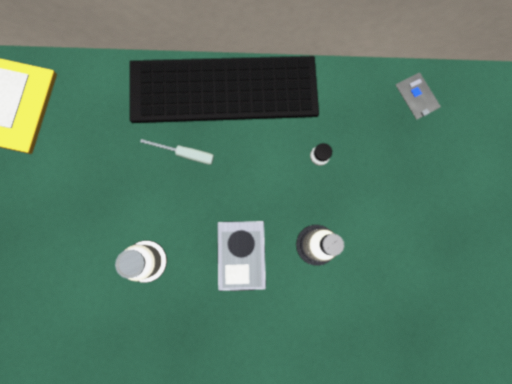

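View pics/side0.png

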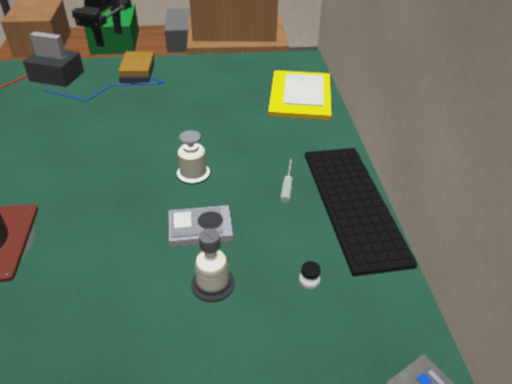

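The top view shows the pump plate near (131,264) on the left, the cap near (332,245) on the right, and the drive between them. The side view shows the plate at (190,138) and the cap at (209,241). Next I measure them.

Run:
```python
from h import *
for tag,bp,bc in (('top0',(110,245,155,285),(315,228,350,262)),('side0',(172,125,208,150),(190,225,230,260))):
    X,p=cloud(tag)
    for nm,b,zlo,zhi in (('pump',bp,.110,.13),('cap',bc,.142,.162)):
        m=np.zeros(X.shape[:2],bool); m[b[1]:b[3],b[0]:b[2]]=1
        m&=(X[...,2]>zlo)&(X[...,2]<zhi)
        P=X[m]; 
        c,rr=cv2.minEnclosingCircle(P[:,:2].astype(np.float32)*1000)
        v,u=np.nonzero(m)
        print(tag,nm,m.sum(),'med',np.median(P,0).round(4),'circ',np.round(c,1),round(rr,1),'px',u.mean().round(1),v.mean().round(1), plane(tag,u.mean(),v.mean(),.12 if nm=='pump' else .152).round(4))
p=cv2.imread('pics/top0.png')
a=cv2.resize(p[220:290,95:185],None,fx=6,fy=6,interpolation=cv2.INTER_CUBIC)[:, :400]
b=cv2.resize(p[215:285,285:350],None,fx=6,fy=6,interpolation=cv2.INTER_CUBIC)
cv2.imwrite('pics/z0.png',np.hstack([a,b[:, :390]]))
```

```text
top0 pump 677 med [0.4975 0.216  0.1205] circ [497.4 215.8] 27.1 px 129.5 263.1 [0.4973 0.216  0.12  ]
top0 cap 382 med [ 0.5369 -0.1623  0.1519] circ [ 537.1 -163.2] 20.3 px 332.0 243.9 [ 0.537  -0.1623  0.152 ]
side0 pump 242 med [0.4971 0.2121 0.1204] circ [495.8 213.5] 29.4 px 189.8 137.3 [0.4966 0.2128 0.12  ]
side0 cap 319 med [ 0.5364 -0.17    0.1517] circ [ 536.7 -165.7] 21.5 px 209.0 237.5 [ 0.5365 -0.1704  0.152 ]
```

View pics/z0.png

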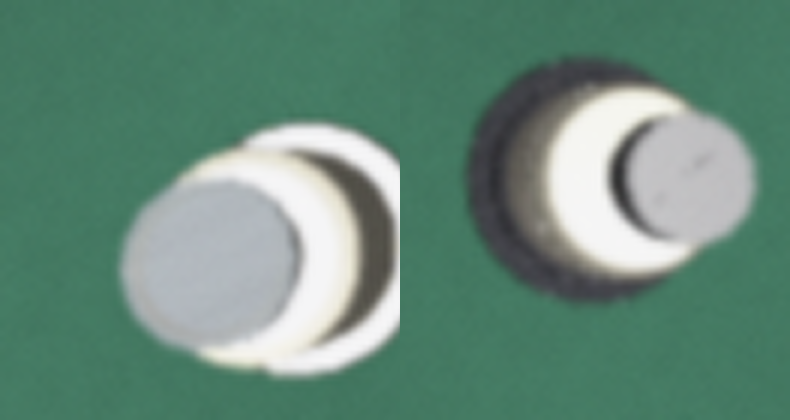

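```bash
cat >> h.py <<'E'
def Rt(s):
    q=s['ee_rot']; return Rot.from_quat([q[1],q[2],q[3],q[0]]).as_matrix()
def need(target,s=None,yaw=None):
    s=s or r.sense(); R=Rt(s); d=(np.array(target)-s['tool_pos'])*1000
    print('t',round(s['time_s'],2),'pos',s['tool_pos'].round(4),'F',s['wrist_force'].round(1),'gap',round(s['finger_gap'],3),'q7',s['q'][6].round(2))
    print('R',R.round(3).tolist()); print('dp total mm',(R.T@d).round(1))
    # levelling turn: rotate tool x onto -z
    x=R[:,0]; ax=np.cross(x,[0,0,-1]); n=np.linalg.norm(ax)
    rv=ax/max(n,1e-9)*np.arcsin(n) ; print('level turn deg',np.degrees(R.T@rv).round(2),'tooly yaw',np.degrees(np.arctan2(R[1,1],R[0,1])).round(1))
E
python3 -c "
from h import *
need([.4974,.2155,.170])"
```

```text
t 0.1 pos [0.2695 0.591  0.2217] F [ 0.9 -0.4 -0.4] gap 1.002 q7 -0.06
R [[-0.001, 0.415, 0.91], [-0.001, 0.91, -0.415], [-1.0, -0.001, 0.0]]
dp total mm [  52.2 -247.1  363.1]
level turn deg [-0.    0.01  0.09] tooly yaw 65.5
```

```bash
python3 -m inch '[{"dp":[0,-20,30],"turn":[0,0,0],"claw":0},{"dp":[0,-20,30],"turn":[0,0,0],"claw":0},{"dp":[0,-20,30],"turn":[0,0,0],"claw":0},{"dp":[0,-20,30],"turn":[0,0,0],"claw":0},{"dp":[0,-20,30],"turn":[0,0,0],"claw":0},{"dp":[0,-20,30],"turn":[0,0,0],"claw":0},{"dp":[0,-20,30],"turn":[0,0,0],"claw":0},{"dp":[0,-20,30],"turn":[0,0,0],"claw":0},{"dp":[0,-20,30],"turn":[0,0,0],"claw":0},{"dp":[0,-20,30],"turn":[0,0,0],"claw":0},{"dp":[0,-10,15],"turn":[0,0,0],"claw":0},{"dp":[0,0,0],"turn":[0,0,0],"claw":0}]' 20; python3 -c "
from h import *
need([.4974,.2155,.140])
shot('wrist','w1')"
```

```text
time_s: 1.3
tool_pos: [0.4733, 0.2551, 0.2166]
ee_rot: [0.689, 0.146, 0.693, -0.152]
wrist_force: [-0.3, -0.1, -0.2]
finger_gap: 0.031
t 1.3 pos [0.4733 0.2551 0.2166] F [-0.3 -0.1 -0.2] gap 0.031 q7 0.6
R [[-0.007, 0.413, 0.911], [-0.008, 0.911, -0.413], [-1.0, -0.01, -0.003]]
dp total mm [ 76.8 -25.4  38.5]
level turn deg [ 0.   -0.17  0.56] tooly yaw 65.6
```

View pics/w1.png

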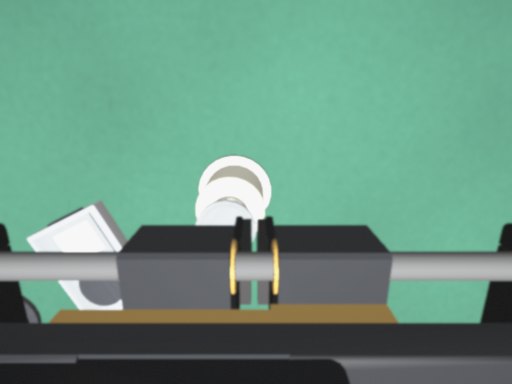

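The wrist view shows the shut fingers at about (255,260), just short of the pump plate at (225,215). I continue to a point above the plate.

```bash
python3 -m inch '[{"dp":[12,-9,13],"turn":[0,0,0.3],"claw":0},{"dp":[25,-9,13],"turn":[0,0,0.3],"claw":0},{"dp":[25,-7,12],"turn":[0,0,0],"claw":0},{"dp":[14,0,1],"turn":[0,0,0],"claw":0},{"dp":[0,0,0],"turn":[0,0,0],"claw":0}]'; python3 -c "
from h import *
need([.4974,.2155,.121])
shot('side','s1');shot('top','t1')
import cv2
a=cv2.imread('pics/s1.png')[90:200,120:270];b=cv2.imread('pics/t1.png')[210:320,70:220]
cv2.imwrite('pics/st1.png',cv2.resize(np.hstack([a,b]),None,fx=2.6,fy=2.6))"
```

```text
time_s: 1.85
tool_pos: [0.4946, 0.2245, 0.1378]
ee_rot: [0.69, 0.147, 0.694, -0.144]
wrist_force: [-1.2, -0.5, 0.1]
finger_gap: 0.003
t 1.85 pos [0.4946 0.2245 0.1378] F [-1.2 -0.5  0.1] gap 0.003 q7 0.71
R [[-0.004, 0.403, 0.915], [0.006, 0.915, -0.403], [-1.0, 0.003, -0.006]]
dp total mm [16.7 -7.2  6.3]
level turn deg [-0.   -0.34 -0.2 ] tooly yaw 66.3
```

View pics/st1.png

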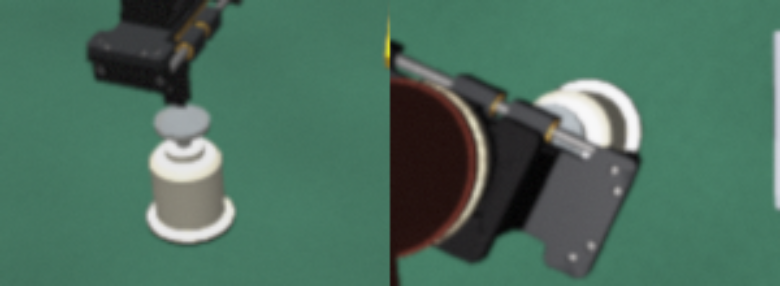

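The side view shows the fingertips just over the plate, as expected. I centre the tool, then press.

```bash
python3 -m inch '[{"dp":[4,-7,6],"turn":[0,-0.3,-0.2],"claw":0},{"dp":[4,-1,1],"turn":[0,0,0],"claw":0},{"dp":[4,0,0],"turn":[0,0,0],"claw":0},{"dp":[4,0,0],"turn":[0,0,0],"claw":0},{"dp":[4,0,0],"turn":[0,0,0],"claw":0},{"dp":[4,0,0],"turn":[0,0,0],"claw":0}]'; python3 -c "
from h import *
need([.4974,.2155,.107])"
```

```text
time_s: 2.55
tool_pos: [0.5001, 0.2169, 0.1175]
ee_rot: [0.694, 0.146, 0.69, -0.142]
wrist_force: [-1.1, -0.6, 3.3]
finger_gap: 0.005
t 2.55 pos [0.5001 0.2169 0.1175] F [-1.1 -0.6  3.3] gap 0.005 q7 0.73
R [[0.007, 0.4, 0.917], [0.005, 0.917, -0.4], [-1.0, 0.007, 0.004]]
dp total mm [10.5 -2.5 -1.9]
level turn deg [ 0.    0.24 -0.39] tooly yaw 66.4
```

```bash
python3 -m inch '[{"dp":[5,0,0],"turn":[0,0,0],"claw":0},{"dp":[5,0,0],"turn":[0,0,0],"claw":0},{"dp":[5,0,0],"turn":[0,0,0],"claw":0},{"dp":[5,0,0],"turn":[0,0,0],"claw":0}]'; python3 -c "
from h import *
need([.4974,.2155,.107])"
```

```text
time_s: 2.95
tool_pos: [0.5004, 0.2171, 0.1075]
ee_rot: [0.693, 0.148, 0.691, -0.142]
wrist_force: [-29.7, -14.2, 68.0]
finger_gap: 0.006
t 2.95 pos [0.5004 0.2171 0.1075] F [-29.7 -14.2  68. ] gap 0.006 q7 0.74
R [[0.005, 0.401, 0.916], [0.008, 0.916, -0.401], [-1.0, 0.01, 0.001]]
dp total mm [ 0.4 -2.6 -2.1]
level turn deg [ 0.    0.08 -0.56] tooly yaw 66.4
```

The pump is at its stop (z 0.1075). The force rose quickly to 68 N, so I release now.

```bash
python3 -m inch '[{"dp":[-6,0,0],"turn":[0,0,0],"claw":0},{"dp":[-8,0,0],"turn":[0,0,0],"claw":0},{"dp":[-25,0,0],"turn":[0,0,0],"claw":0},{"dp":[-40,0,0],"turn":[0,0,0],"claw":0},{"dp":[-30,0,0],"turn":[0,0,0.4],"claw":0}]'; python3 -c "
from h import *
shot('side','s2')
need([.537,-.164,.21])
X,p=cloud('s2'); P=X[125:150,172:208].reshape(-1,3); P=P[(P[:,2]>.1)&(P[:,2]<.13)]; print('plate z',np.median(P,0))
cv2.imwrite('pics/s2c.png',cv2.resize(cv2.imread('pics/s2.png')[90:200,120:270],None,fx=4,fy=4))"
```

```text
time_s: 3.45
tool_pos: [0.4978, 0.2155, 0.2172]
ee_rot: [0.692, 0.149, 0.692, -0.14]
wrist_force: [0.9, 0.4, -0.1]
finger_gap: 0.005
t 3.5 pos [0.4995 0.216  0.2218] F [1.8 1.2 3.7] gap 0.008 q7 0.71
R [[0.008, 0.401, 0.916], [0.016, 0.916, -0.401], [-1.0, 0.018, 0.001]]
dp total mm [   6.  -333.2  186.8]
level turn deg [ 0.    0.04 -1.03] tooly yaw 66.3
plate z [0.49705668 0.21274231 0.12034779]
```

View pics/s2c.png

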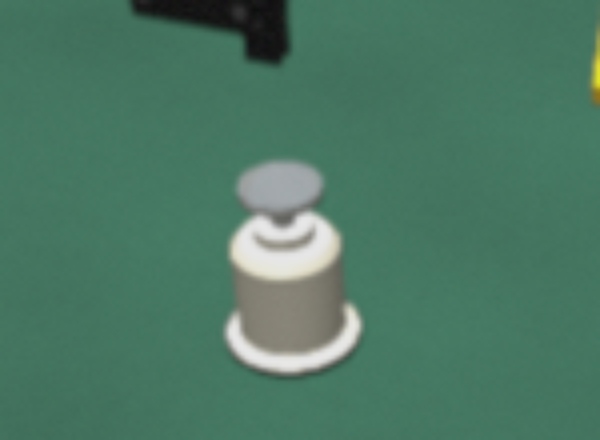

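The plate has sprung back to z 0.1203. Now I move to the bottle, opening the fingers. Turning clockwise on arrival leaves wrist range for the anticlockwise twist.

```bash
python3 -m inch '[{"dp":[0,-33,18],"turn":[0,0,-0.5],"claw":100},{"dp":[0,-33,18],"turn":[0,0,-0.5],"claw":100},{"dp":[0,-33,18],"turn":[0,0,0],"claw":100},{"dp":[0,-33,18],"turn":[0,0,0],"claw":100},{"dp":[0,-33,18],"turn":[0,0,0],"claw":100},{"dp":[0,-33,18],"turn":[0,0,0],"claw":100},{"dp":[0,-33,18],"turn":[0,0,0],"claw":100},{"dp":[0,-33,18],"turn":[0,0,0],"claw":100},{"dp":[0,-33,18],"turn":[0,0,0],"claw":100},{"dp":[0,-10,5],"turn":[0,0,0],"claw":100}]'; python3 -c "
from h import *
need([.537,-.164,.21])"
```

```text
time_s: 4.5
tool_pos: [0.5325, -0.1408, 0.2176]
ee_rot: [0.694, 0.143, 0.691, -0.141]
wrist_force: [-0.5, -0.5, -0.1]
finger_gap: 0.834
t 4.5 pos [ 0.5325 -0.1408  0.2176] F [-0.5 -0.5 -0.1] gap 0.834 q7 1.43
R [[0.005, 0.393, 0.919], [0.001, 0.919, -0.393], [-1.0, 0.003, 0.004]]
dp total mm [  7.6 -19.5  13.2]
level turn deg [-0.    0.24 -0.15] tooly yaw 66.8
```

```bash
python3 -m inch '[{"dp":[0,-19,13],"turn":[8,0,0],"claw":100},{"dp":[0,0,0],"turn":[8,0,0],"claw":100},{"dp":[0,0,0],"turn":[8,0,0],"claw":100},{"dp":[0,0,0],"turn":[8,0,0],"claw":100},{"dp":[0,0,0],"turn":[8,0,0],"claw":100},{"dp":[0,0,0],"turn":[8,0,0],"claw":100},{"dp":[0,0,0],"turn":[8,0,0],"claw":100},{"dp":[0,0,0],"turn":[8,0,0],"claw":100},{"dp":[0,0,0],"turn":[0,0,0],"claw":100}]'; python3 -c "
from h import *
need([.537,-.164,.18])
shot('wrist','w3'); shot('side','s3')"
```

```text
time_s: 5.4
tool_pos: [0.5373, -0.1625, 0.2119]
ee_rot: [0.501, 0.499, 0.501, -0.499]
wrist_force: [-0.1, -0.0, 0.8]
finger_gap: 0.999
t 5.4 pos [ 0.5373 -0.1625  0.2119] F [-0.1 -0.   0.8] gap 0.999 q7 0.34
R [[0.001, 1.0, 0.004], [-0.0, 0.004, -1.0], [-1.0, 0.001, 0.0]]
dp total mm [31.9 -0.3  1.5]
level turn deg [ 0.    0.01 -0.04] tooly yaw 0.2
```

View pics/w3.png

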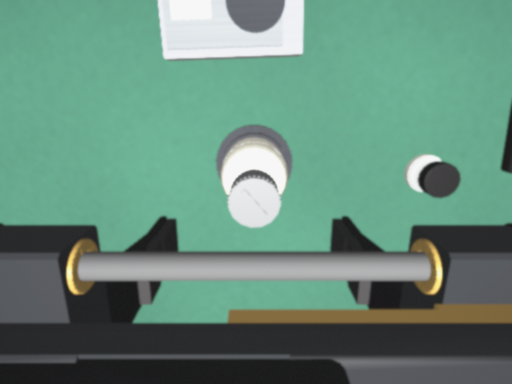

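View pics/s3.png

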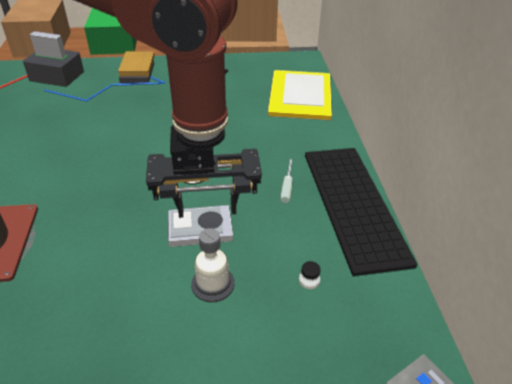

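The wrist view shows the cap at (254,203), centred between the open fingers, and the marker on its top is visible. I refine the cap centre with this view.

Run:
```python
from h import *
X,p=cloud('w3')
m=np.zeros(X.shape[:2],bool); m[165:235,220:290]=1; m&=(X[...,2]>.144)&(X[...,2]<.158)
P=X[m]; c,rr=cv2.minEnclosingCircle(P[:,:2].astype(np.float32)*1000); v,u=np.nonzero(m)
print(m.sum(),np.median(P,0),c,rr,plane('w3',u.mean(),v.mean(),.152))
X,p=cloud('s3')
m=np.zeros(X.shape[:2],bool); m[225:260,190:230]=1; m&=(X[...,2]>.149)&(X[...,2]<.158)
P=X[m]; c,rr=cv2.minEnclosingCircle(P[:,:2].astype(np.float32)*1000);print('side',m.sum(),np.median(P,0),c,rr)
```

```text
2159 [ 0.53645975 -0.16251272  0.15183742] (536.817626953125, -163.86024475097656) 20.403972625732422 [ 0.53669139 -0.16244532  0.152     ]
side 254 [ 0.53654954 -0.16642244  0.15196077] (535.6231689453125, -165.22427368164062) 21.09394073486328
```

```bash
python3 -m inch '[{"dp":[10,-0.5,1],"turn":[0,0,0],"claw":100},{"dp":[20,0,0],"turn":[0,0,0],"claw":100},{"dp":[20,0,0],"turn":[0,0,0],"claw":100},{"dp":[20,0,0],"turn":[0,0,0],"claw":100},{"dp":[14,0,0],"turn":[0,0,0],"claw":100},{"dp":[6,0,0],"turn":[0,0,0],"claw":100},{"dp":[0,0,0],"turn":[0,0,0],"claw":100}]'; python3 -c "
from h import *
need([.5367,-.1635,.118])"
```

```text
time_s: 6.2
tool_pos: [0.5363, -0.1634, 0.1155]
ee_rot: [0.507, 0.493, 0.507, -0.493]
wrist_force: [0.4, -0.3, -0.1]
finger_gap: 0.999
t 6.2 pos [ 0.5363 -0.1634  0.1155] F [ 0.4 -0.3 -0.1] gap 0.999 q7 0.43
R [[0.0, 1.0, 0.028], [0.0, 0.028, -1.0], [-1.0, 0.0, -0.0]]
dp total mm [-2.5  0.4  0.1]
level turn deg [ 0.   -0.01 -0.03] tooly yaw 1.6
```

```bash
python3 -m inch '[{"dp":[-2,0.4,0],"turn":[0,0,0],"claw":30},{"dp":[0,0,0],"turn":[0,0,0],"claw":30},{"dp":[0,0,0],"turn":[0,0,0],"claw":30},{"dp":[0,0,0],"turn":[0,0,0],"claw":30},{"dp":[0,0,0],"turn":[0,0,0],"claw":30},{"dp":[0,0,0],"turn":[0,0,0],"claw":30},{"dp":[0,0,0],"turn":[0,0,0],"claw":30}]' 50; python3 -c "
from h import *
need([.5367,-.1635,.118]); shot('side','s4')
cv2.imwrite('pics/s4c.png',cv2.resize(cv2.imread('pics/s4.png')[170:310,120:290],None,fx=4,fy=4))"
```

```text
time_s: 6.9
tool_pos: [0.538, -0.1639, 0.1205]
ee_rot: [0.508, 0.494, 0.506, -0.492]
wrist_force: [-0.9, -0.2, 3.0]
finger_gap: 0.449
t 6.9 pos [ 0.538  -0.1639  0.1205] F [-0.9 -0.2  3. ] gap 0.449 q7 0.43
R [[0.004, 1.0, 0.029], [0.0, 0.029, -1.0], [-1.0, 0.004, 0.0]]
dp total mm [ 2.5 -1.3 -0.5]
level turn deg [-0.    0.   -0.22] tooly yaw 1.7
```

View pics/s4c.png

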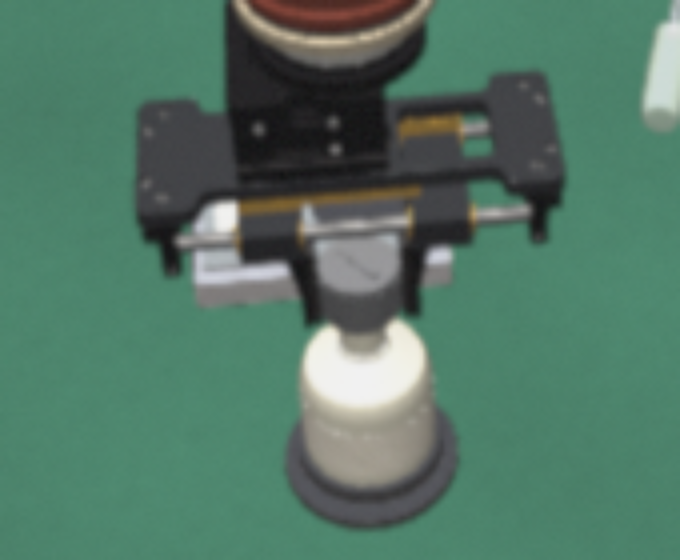

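Gap 0.449 is about 39 mm, so the cap is gripped between both fingers. I push it down.

```bash
python3 -m inch '[{"dp":[3,0,0],"turn":[0,0,0],"claw":30},{"dp":[3,0,0],"turn":[0,0,0],"claw":30},{"dp":[2,0,0],"turn":[0,0,0],"claw":30}]' 60; python3 -c "
from h import *
need([.5367,-.1635,.1155])"
```

```text
time_s: 7.25
tool_pos: [0.5382, -0.1641, 0.1153]
ee_rot: [0.508, 0.494, 0.507, -0.491]
wrist_force: [-16.2, 4.6, 36.4]
finger_gap: 0.446
t 7.25 pos [ 0.5382 -0.1641  0.1153] F [-16.2   4.6  36.4] gap 0.446 q7 0.44
R [[0.005, 1.0, 0.029], [0.002, 0.029, -1.0], [-1.0, 0.005, -0.002]]
dp total mm [-0.2 -1.5 -0.6]
level turn deg [ 0.   -0.12 -0.26] tooly yaw 1.7
```

```bash
python3 -m inch '[{"dp":[1.2,0,0],"turn":[-7,0,0],"claw":30},{"dp":[1.2,0,0],"turn":[-7,0,0],"claw":30},{"dp":[1.2,0,0],"turn":[-7,0,0],"claw":30}]'; python3 -c "
from h import *
need([.5367,-.1635,.1155]); print(r.sense()['ft_torque'])"
```

```text
time_s: 7.55
tool_pos: [0.5384, -0.1634, 0.1155]
ee_rot: [0.591, 0.392, 0.59, -0.386]
wrist_force: [-9.2, 2.0, 16.8]
finger_gap: 0.453
t 7.55 pos [ 0.5384 -0.1634  0.1155] F [-9.2  2.  16.8] gap 0.453 q7 0.8
R [[0.005, 0.919, 0.395], [0.006, 0.394, -0.919], [-1.0, 0.007, -0.003]]
dp total mm [ 0.  -1.6 -0.6]
level turn deg [-0.   -0.18 -0.41] tooly yaw 23.2
[ 0.32337462  1.97605019 -0.14278948]
```

```bash
python3 -m inch '[{"dp":[1.2,0,0],"turn":[-7,0,0],"claw":30},{"dp":[1.2,0,0],"turn":[-7,0,0],"claw":30},{"dp":[1.2,0,0],"turn":[-7,0,0],"claw":30},{"dp":[1.2,0,0],"turn":[-7,0,0],"claw":30},{"dp":[1.2,0,0],"turn":[-7,0,0],"claw":30}]'; python3 -c "
from h import *
need([.5367,-.1635,.1155]); print(r.sense()['ft_torque']); shot('side','s5');shot('wrist','w5')
a=cv2.resize(cv2.imread('pics/s5.png')[190:290,150:260],None,fx=4,fy=4);b=cv2.resize(cv2.imread('pics/s4.png')[190:290,170:250],None,fx=4,fy=4)
cv2.imwrite('pics/s5c.png',np.hstack([b,a]))"
```

```text
time_s: 8.05
tool_pos: [0.538, -0.1637, 0.1155]
ee_rot: [0.684, 0.189, 0.681, -0.181]
wrist_force: [-7.9, 1.7, 14.2]
finger_gap: 0.447
t 8.05 pos [ 0.538  -0.1637  0.1155] F [-7.9  1.7 14.2] gap 0.447 q7 1.41
R [[0.006, 0.506, 0.863], [0.01, 0.863, -0.506], [-1.0, 0.011, 0.0]]
dp total mm [ 0.  -0.5 -1.2]
level turn deg [ 0.    0.02 -0.65] tooly yaw 59.6
[ 0.33444826  1.6097829  -0.06326828]
```

View pics/s5c.png

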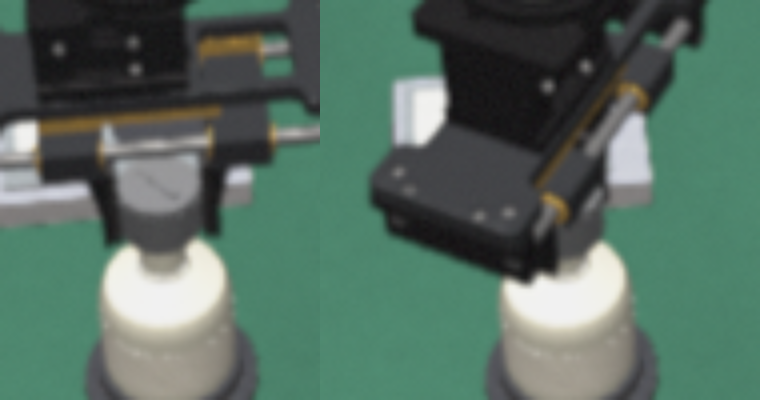

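View pics/w5.png

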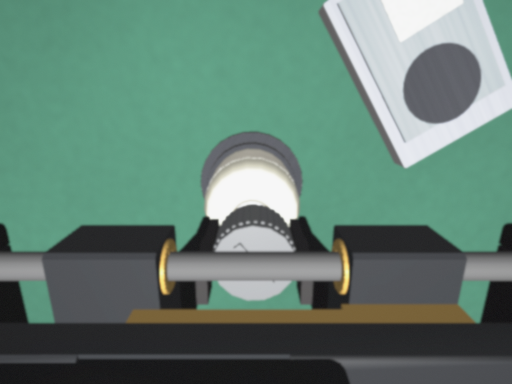

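In the wrist view the cap's scratch, from (240,245) to (273,280), keeps its angle to the fingers. So the cap turns with the gripper, about 58° so far. I turn it on to near the stop.

```bash
python3 -m inch '[{"dp":[1.2,0,0],"turn":[-6,0,0],"claw":30},{"dp":[1.2,0,0],"turn":[-5,0,0],"claw":30}]'; python3 -c "
from h import *
need([.5367,-.1635,.1155]); print(r.sense()['ft_torque'])"
```

```text
time_s: 8.35
tool_pos: [0.5373, -0.1644, 0.1155]
ee_rot: [0.699, 0.122, 0.696, -0.114]
wrist_force: [-10.6, 0.3, 17.8]
finger_gap: 0.451
t 8.35 pos [ 0.5373 -0.1644  0.1155] F [-10.6   0.3  17.8] gap 0.451 q7 1.6
R [[0.006, 0.329, 0.944], [0.011, 0.944, -0.329], [-1.0, 0.012, 0.002]]
dp total mm [ 0.   0.6 -0.9]
level turn deg [ 0.    0.1  -0.69] tooly yaw 70.8
[ 0.04507368  2.50667412 -0.24778638]
```

It has turned about 69°. Now I lift gently.

```bash
python3 -m inch '[{"dp":[-3,0,0],"turn":[0,0,0],"claw":30},{"dp":[-4,0,0],"turn":[0,0,0],"claw":30},{"dp":[-4,0,0],"turn":[0,0,0],"claw":30}]'; python3 -c "
from h import *
need([.5367,-.1635,.18]); print(r.sense()['ft_torque'])"
```

```text
time_s: 8.65
tool_pos: [0.5366, -0.1644, 0.1259]
ee_rot: [0.698, 0.122, 0.696, -0.114]
wrist_force: [0.9, 1.5, -6.1]
finger_gap: 0.449
t 8.65 pos [ 0.5366 -0.1644  0.1259] F [ 0.9  1.5 -6.1] gap 0.449 q7 1.59
R [[0.004, 0.329, 0.944], [0.011, 0.944, -0.329], [-1.0, 0.012, 0.0]]
dp total mm [-54.1   1.6  -0.2]
level turn deg [ 0.    0.02 -0.7 ] tooly yaw 70.8
[ 0.1522758  -0.1873627  -0.16866818]
```

```bash
python3 -m inch '[{"dp":[-2,0,0],"turn":[0,0,0],"claw":30},{"dp":[-1,0,0],"turn":[0,0,0],"claw":30}]'; python3 -c "
from h import *
need([.5367,-.1635,.18]); print(r.sense()['ft_torque'])
shot('wrist','w6')"
```

```text
time_s: 8.85
tool_pos: [0.5366, -0.1643, 0.1291]
ee_rot: [0.698, 0.122, 0.696, -0.114]
wrist_force: [0.2, -0.5, -0.7]
finger_gap: 0.449
t 8.85 pos [ 0.5366 -0.1643  0.1291] F [ 0.2 -0.5 -0.7] gap 0.449 q7 1.59
R [[0.004, 0.33, 0.944], [0.011, 0.944, -0.33], [-1.0, 0.012, 0.0]]
dp total mm [-50.9   1.4  -0.1]
level turn deg [ 0.    0.01 -0.68] tooly yaw 70.7
[ 0.006822    0.04025124 -0.00831267]
```

View pics/w6.png

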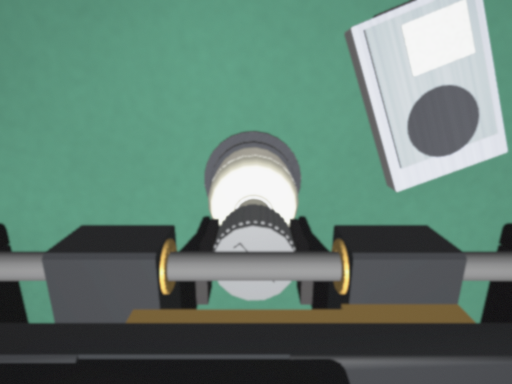

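The cap is free, with about zero force, and still square in the fingers at (254,260). I lift it straight up.

```bash
python3 -m inch '[{"dp":[-6,0,0],"turn":[0,0,0],"claw":30},{"dp":[-10,0,0],"turn":[0,0,0],"claw":30},{"dp":[-10,0,0],"turn":[0,0,0],"claw":30},{"dp":[-9,0,0],"turn":[0,0,0],"claw":30},{"dp":[-5,0,0],"turn":[0,0,0],"claw":30},{"dp":[-2,0,0],"turn":[0,0,0],"claw":30},{"dp":[0,0,0],"turn":[0,0,0],"claw":30},{"dp":[0,0,0],"turn":[0,0,0],"claw":30}]'; python3 -c "
from h import *
need([.5367,-.1640,.17]); shot('side','s7'); shot('top','t7'); need([.5367,-.1640,.17]); print(abs(r.sense()['qd']).max())"
```

```text
time_s: 9.7
tool_pos: [0.538, -0.1651, 0.1772]
ee_rot: [0.7, 0.123, 0.695, -0.114]
wrist_force: [0.6, 0.1, -0.4]
finger_gap: 0.45
t 9.7 pos [ 0.538  -0.1651  0.1772] F [ 0.6  0.1 -0.4] gap 0.45 q7 1.56
R [[0.009, 0.33, 0.944], [0.011, 0.944, -0.33], [-1.0, 0.013, 0.005]]
dp total mm [ 7.2  0.5 -1.6]
level turn deg [-0.    0.27 -0.74] tooly yaw 70.7
t 9.8 pos [ 0.5379 -0.1651  0.177 ] F [-0.1  0.7 -0.5] gap 0.449 q7 1.56
R [[0.008, 0.33, 0.944], [0.011, 0.944, -0.33], [-1.0, 0.013, 0.004]]
dp total mm [ 7.   0.5 -1.5]
level turn deg [ 0.    0.24 -0.74] tooly yaw 70.7
0.0032278024244425177
```

View pics/s7.png

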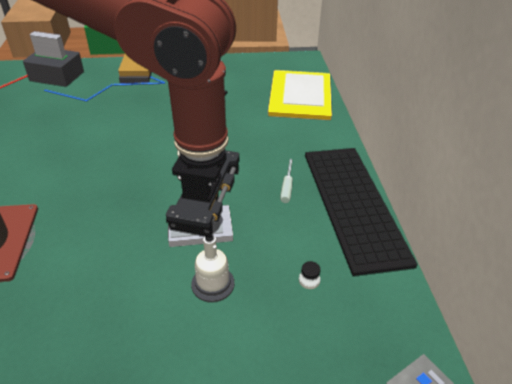

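View pics/t7.png

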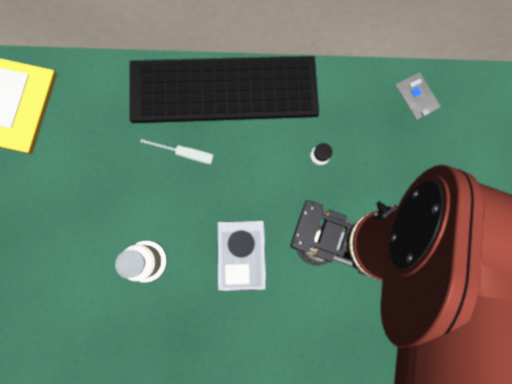

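The side view shows the bare neck at about (210,245), with the bottle open. The fingers hide the cap. The drive, screwdriver and jar look untouched. I make a small centring move and lower a little, then check the cap through the wrist camera.

```bash
python3 -m inch '[{"dp":[5,0.5,-1.5],"turn":[0,0.1,-0.4],"claw":30},{"dp":[3,0,0],"turn":[0,0,0],"claw":30},{"dp":[0,0,0],"turn":[0,0,0],"claw":30},{"dp":[0,0,0],"turn":[0,0,0],"claw":30},{"dp":[0,0,0],"turn":[0,0,0],"claw":30}]'; python3 -c "
from h import *
need([.5367,-.1640,.17]); shot('wrist','w8'); shot('side','s8');shot('top','t8')
X,p=cloud('w8'); P=X[205:305,205:305].reshape(-1,3); P=P[(P[:,2]>.19)&(P[:,2]<.21)]; print('cap top',len(P),np.median(P,0), cv2.minEnclosingCircle(P[:,:2].astype(np.float32)*1000))
d=P-P.mean(0); n=np.linalg.svd(d[abs(d[:,2])<.003],full_matrices=False)[2][2]; print('cap normal',n.round(3))
for t,z in (('s0','side0'),): pass
for a,b,bx in (('side0','s8',(255,320,150,210)),('side0','s8',(280,300,140,200)),('top0','t8',(130,215,135,170)),('top0','t8',(305,340,140,168)),('top0','t8',(212,270,215,295)),('top0','t8',(110,170,240,285))):
    A=cv2.imread(f'pics/{a}.png').astype(int);B=cv2.imread(f'pics/{b}.png').astype(int); s=np.s_[bx[2]:bx[3],bx[0]:bx[1]]
    print(b,bx,'mean|diff|',abs(A[s]-B[s]).mean().round(2),'px>40',(abs(A[s]-B[s]).max(-1)>40).sum())
print(abs(r.sense()['qd']).max())"
```

```text
time_s: 10.3
tool_pos: [0.5358, -0.1636, 0.1669]
ee_rot: [0.697, 0.12, 0.697, -0.117]
wrist_force: [0.2, 0.1, -0.7]
finger_gap: 0.452
t 10.3 pos [ 0.5358 -0.1636  0.1669] F [ 0.2  0.1 -0.7] gap 0.452 q7 1.56
R [[0.001, 0.33, 0.944], [0.004, 0.944, -0.33], [-1.0, 0.005, 0.0]]
dp total mm [-3.1 -0.1  1. ]
level turn deg [-0.    0.   -0.26] tooly yaw 70.8
cap top 3427 [ 0.52756767 -0.16193866  0.19798678] ((531.8948974609375, -161.32473754882812), 24.799968719482422)
cap normal [-0.02   0.005  1.   ]
s8 (255, 320, 150, 210) mean|diff| 10.33 px>40 0
s8 (280, 300, 140, 200) mean|diff| 12.27 px>40 0
t8 (130, 215, 135, 170) mean|diff| 15.84 px>40 0
t8 (305, 340, 140, 168) mean|diff| 13.76 px>40 0
t8 (212, 270, 215, 295) mean|diff| 17.57 px>40 0
t8 (110, 170, 240, 285) mean|diff| 16.72 px>40 0
0.0025518725269625384
```

View pics/w8.png

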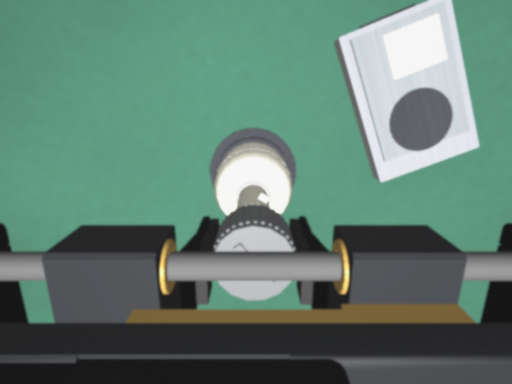

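The wrist view shows the cap held square at (254,260), with the bare neck below it at (255,195). The cap top is at z 0.198 m, so its underside is about 25 mm above the rim. It is level within about 1° and still, so I hand in.

```bash
python3 -c "
from cell import r
print(r.close_job())"
```

```text
the job is handed in; nothing more can be done
None
```

The job is done in the order asked and was handed in at about 10.5 s of the 54 s allowed; no verdict was reported.

- **Pump:** I pressed the plate with the shut fingers to its stop. The tool tip reached z = 0.1075 m, and the side view afterwards showed the plate back at 0.120 m. I pressed harder than needed: the wrist read 68 N upward plus about 33 N sideways. That is under the 120 N wrist limit. Only the fingertips were meant to touch, and I took the 40 N limit as applying to the arm and gripper body only.
- **Cap:** I gripped it, pushed it down 5 mm (about 36 N at most), turned it about 69° anticlockwise while it was down, and lifted it off. The mark on the cap kept its angle to the fingers, so it did not slip.
- **Last checks:**
  - The cap is still gripped (opening about 39 mm), with its underside about 25 mm above the bottle rim.
  - The tool is within about 1 mm of the bottle's axis and within 0.3° of level, and the joints are still.
  - A fit to the cap top gave about 1° of tilt.
  - That fit's centre came out about 5 mm off the axis. I put this down to the gripper bar covering part of the cap.
- **Drive, screwdriver and jar:** before-and-after pictures showed no change beyond an even brightness difference, so they appear not to have moved.

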